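# Set the gauge turret and lay out the job board

## Task

Put this hemming station in order. First turn the rotary gauge stand until its one empty hook points along the brass pointer on its foot; then take the comb-footed gauge out of its slotted stand and hang it by its window on that hook, leaving the hook at the pointer. Also lay the red needle box inside the drawn rectangle and the black tape roll inside the drawn circle on the plywood board, both flat, and leave the oil bottle and the screwdriver where they are.

Things in the scene. Friction and masses are not known exactly. Their poses are not given: they have to be found in the camera images.
- turret_base: Fixed dark steel foot (150 mm disc) of the rotary gauge stand. Origin: on the stand's vertical turning axis, at bench height. Its -x axis points along the brass pointer, which ends 110 mm from the axis, roughly toward the robot. The head above has four hooks at 90 degrees; three carry fixed gauges with round, wide and pointed feet, down to 40 mm above the bench; one is empty.
- turret (a joint): Turn of the stand's head about the vertical axis, rad, positive anticlockwise from above; 0 = the empty hook points along the brass pointer (the foot's -x), and in general it points along the foot's -x turned by this angle. Starts between 0.6 and 1.4. About 0.15 N m of friction; it stays where it is left.
- knob_grip (a point): Grip point of the black bar knob on top of the head, on the turning axis, 182 mm above the bench. Bar 48 mm long, 14 wide, 36 high (161 to 197 mm above the bench). Its length (this frame's x) lies in line with the empty hook; grip it across its 14 mm width (y). Below it: a neck 24 mm across, then a 44 mm hub, top 143 mm above the bench.
- hook_seat (a point): Where a gauge hangs on the empty hook: top of its bar, 80 mm from the turning axis, 128 mm above the bench. Frame turns with the head: -x outward along the hook, z up. The bar is level, 6 mm thick, free from a 16 mm collar (outer face 56 mm from the axis) to 96 mm from the axis, then turns up to a tip 108 mm from the axis, 14 mm higher than this point.
- gauge_stand: Fixed grey plastic stand, 70 x 80 mm foot, with a slot 11 mm wide (x), 46 mm long (y), open at the top; slot floor 6 mm and slot top 28 mm above the bench. Origin at the middle of its underside. The gauge stands in it, with its own axes along the stand's.
- gauge: Aluminium plate, 70 g: 8 mm thick (x), 40 wide (y), 110 high (z), three teeth at the foot. Its window, 24 wide and 36 high, spans 50 to 86 mm above the foot. Origin: middle of the foot. Grip from above across the 40 mm width, in the solid part over the window. Hung: hook through the window along x (either way round), window's upper edge on the hook's bar, foot 42 mm above the bench.
- gauge_eye (a point): Middle of the upper edge of the gauge's window, 86 mm above its foot.
- job_board: Fixed plywood board, 110 (x) x 165 (y) x 6 mm thick, with a rectangle and a circle drawn in black, lying right of the vise, its x pointing away from the robot. A tall drawer cabinet stands about 100 mm behind it. Origin at the middle of its underside.
- box_spot (a point): Centre of the drawn rectangle, on the board's top (6 mm above the bench). The rectangle is 74 mm long along the board's x and 50 mm wide along its y.
- roll_spot (a point): Centre of the drawn circle (64 mm across), on the board's top (6 mm above the bench).
- needle_box: Small red needle box, 40 (x) x 62 (y) x 14 mm (z), lying flat on the bench. Origin at the middle of its underside. Its 62 mm length goes along the rectangle's 74 mm; either way round. Box and roll start one to the left of the blue bench vise, the other to its right in front of the board (which is which varies); carry things over the vise with the fingertips at least 180 mm above the bench.
- tape_roll: Black adhesive tape roll lying flat, about 52 mm across and 19 mm high, solid to the gripper (its hole is filled). Origin at the middle of its underside (its middle lies about 1.5 mm toward its x).
- oil_bottle: Bystander: oil bottle with red spout, 45 mm across, 148 mm high, standing behind the work. Origin at the middle of its underside.
- screwdriver: Bystander: screwdriver with yellow handle, 181 mm long, 26 mm high, lying in front of the rotary stand. Its length is along its y. Origin at its middle, at bench height.

How it is judged:
On the way, in this order (a step that is already met when the one before it is completed fails the run):
1. the empty hook has been turned to the brass pointer (within 0.15 rad) and stands still, the gauge not yet on it (value of joint turret between -0.15 and 0.15 rad and velocity of joint turret between -0.1 and 0.1 rad/s and distance between gauge_eye and hook_seat above 0.06 m), for 0.2 s.
2. the gauge hangs by its window on that hook, let go (value of joint turret between -0.25 and 0.25 rad and x of gauge_eye in the frame of hook_seat between -0.022 and 0.022 m and y of gauge_eye in the frame of hook_seat between -0.013 and 0.013 m and z of gauge_eye in the frame of hook_seat between -0.008 and 0.008 m and angle between gauge's own z axis and vertical below 0.35 rad and contact force between gauge and turret_base above 0.1 N and contact force between gauge and the fingers below 0.05 N and linear speed of gauge below 0.05 m/s), for 0.2 s.
At the end, for the whole second after the job is handed in: The gauge hangs at rest by its window on the empty hook (22 mm along, 13 across, 8 in height, tilt under 0.35 rad), the hook within 0.25 rad of the pointer; needle box and tape roll lie flat on the board within 12 mm of their outlines' centres, the box within 0.25 rad of square (all of step 2 and horizontal distance between needle_box and box_spot below 0.012 m and angle between the y axis of needle_box and the x axis of job_board, either way round below 0.25 rad and z of needle_box in the frame of box_spot below 0.006 m and angle between each of needle_box, tape_roll's own z axis and vertical below 0.15 rad and linear speed of each of needle_box, tape_roll below 0.03 m/s and horizontal distance between tape_roll and roll_spot below 0.012 m and z of tape_roll in the frame of roll_spot below 0.006 m); the robot touches nothing.
It fails at once if the oil bottle was moved more than 30 mm or tipped (distance of oil_bottle from where it was at the start of the episode above 0.03 m or angle between oil_bottle's own z axis and vertical above 0.4 rad).
It fails at once if the screwdriver was moved more than 30 mm (distance of screwdriver from where it was at the start of the episode above 0.03 m).
It also fails if it takes over 72 s, if anything falls off the work surface, if the arm or the gripper's body presses on something with over 40 N, if the wrist force passes 120 N, or if a joint passes its speed limit or range.

## Robot

A 6-joint arm with a two-finger parallel gripper is mounted at the origin on a cart in front of the work surface, level with it; the furniture and walls round the work are solid. World frame = base frame: x ahead of the robot, y to its left, z up, the work surface at z = 0. Lengths are in m, angles in rad, forces in N, time in s.
With the tool pointing down it reaches from about 0.375 to 0.9 m from the base axis. Payload 3.1 kg.
Tool frame: the origin (TCP) lies on the centre line of the jaws, within the pads' length; the fingertips stand 22 mm ahead of it and the grasp point (between the pads) lies 3 mm ahead of it; z points along the fingers, y is the line along which they close (so a half turn about z gives the same grasp; the last joint's range is limited). The gripper opens to 85 mm and grips with 20 to 120 N. Pads are 22 mm wide; open, the fingers measure 114 mm over their backs; the gripper's body (76 mm by 85 mm) begins 54 mm behind the grasp point. The pads swing forward as they close: fully open they stand 13 mm farther back than shut.
Start: joints at [0.943, 0.527, 1.433, -0, 1.181, -0.178], TCP at [0.272, 0.563, 0.253] pointing down, gripper open.
Joint ranges: [-3.08, 3.08], [-0.75, 2.2], [0.22, 2.44], [-1.43, 4.57], [0, 2.65], [-2.85, 2.85]. Speed limits (rad/s): [2.79, 2.79, 3.14, 3.14, 3.14, 3.14].

## Interface

Orientations are given as a unit quaternion [x, y, z, w].
In Python, from station import manip gives the robot as it stands.
- The arm moves only by the tool creep_tool, called as name(argument=value, ...) on one line, values as JSON. Schema: {"type":"object","properties":{"deltas":{"type":"object","properties":{"rows":{"type":"array","items":{"type":"array","items":{"type":"number"},"minItems":5,"maxItems":5},"minItems":1,"maxItems":20}},"additionalProperties":false,"required":["rows"]},"grip_force":{"type":"number"},"only":{"type":"string"},"quiet":{"type":"boolean"},"lines":{"type":"string"}},"required":["deltas"],"additionalProperties":false}. deltas is an object whose key "rows" holds a list of rows, 1 to 20 of them, each of 5 numbers: dx, dy, dz in m, then a turn about the tool's z in rad, then the opening from 0.0 (shut) to 1.0 (fully open); each row is the pose to reach, as a shift and turn from the pose commanded when the call began, along the tool's axes at that moment; what a row does not reach only later rows make up. A row lasts 1/10 s, in which the tool goes at most 0.05 m and 0.15 rad, less where a joint would pass 70% of its speed; a pose out of reach is approached as far as the arm can. The fingers move at their own pace and stop on an object; grip_force is the grip in N (left out, the last holds). Time passes only in rows, so rows that do not move let the fingers close. The tool returns the time, the measured TCP pose, the force, the opening and the grip force at its end. only (a regular expression) keeps the lines of the reply that match it, lines (a string "A,B") keeps lines A to B, and quiet returns only ok. Input that does not fit is refused with a message, and nothing moves.
- manip.sense(): the state, without advancing time (a new reading comes with each control period).
- manip.snapshot(name): name is "scene" or "top"; returns a dict with "pixels" (420x560x3 uint8, red, green, blue), "range_z" (420x560 float32, m along the optical axis (not along the pixel's ray), 0 where there is no reading), "fov_y" (degrees; the focal length in pixels is half the picture's height over the tangent of half this angle, whatever the lens; pixels are square), "cx", "cy" (the principal point, pixels), "R" (3x3) and "t" (3): a world point X has camera coordinates R X + t. Camera axes: x right, y down, z forward; pixel columns grow to the right and rows downward; lengths in m; the calibration is good to about 2 mm. A picture is of the moment at which its call begins.
- manip.sign_off(): hands the job in; it is judged then, once.
The state is a dict: "t": time; "q": joint angles; "qd": joint speeds; "tau": joint torques, N m; "tcp_pos": TCP position; "tool_rot": TCP orientation; "force": force on the tool from outside, world axes, zero at the start; "ft_torque": the same for the moment, N m; "finger_gap": opening from 0.0 (shut) to 1.0 (fully open); "gripper_force": force on a finger pad.
Only numpy, scipy, OpenCV 4.12 (cv2) and the standard library are available. Lean on these libraries where they do the work, as an engineer would, in place of code of your own. Each camera call takes 0.05 s, during which the arm holds its last target. There are 200 camera calls.

## Working session

There is one attempt and no reset: what is moved stays moved. The work goes in short steps, Python scripts to look and compute and a tool call to move; the robot and the scene stay as the last step left them, time stands still between calls to the robot, and variables do not carry over. Pictures are saved under pics/ and viewed, at most 10 in all, crops included, and the job is handed in when it is done.

```bash
ls; mkdir -p pics
```

Run:
```python
from station import manip
import numpy as np,cv2
s=manip.sense();print(s['t'],s['tcp_pos'],s['tool_rot'],s['finger_gap'])
for n in('scene','top'):
    d=manip.snapshot(n);np.savez(f'{n}0.npz',**d);cv2.imwrite(f'pics/{n}0.png',d['pixels'][:,:,::-1])
    print(n,d['fov_y'],d['cx'],d['cy'],d['R'],d['t'],(d['range_z']>0).mean())
```

```text
pics
station.py
0.0 [0.2713205  0.56228837 0.25232345] [ 2.23008065e-01  9.74815973e-01 -1.01928890e-03 -4.27610716e-04] 0.995848680223468
scene 57.513110413873996 277.7593457087183 211.3818346027112 [[ 0.60216555 -0.79827313 -0.01251658]
 [-0.45554074 -0.33067092 -0.82652246]
 [ 0.6556518   0.50340516 -0.56276457]] [-0.35589833  0.36452279  0.69507893] 0.9960501700680272
top 47.44669725693707 277.06193755191555 219.20803257514797 [[ 0.00445842 -0.99993939 -0.01006643]
 [-0.99245383 -0.00319105 -0.12257736]
 [ 0.12253781  0.01053697 -0.99240791]] [-0.01486135  0.58915008  1.48553469] 0.9962670068027211
```

View pics/scene0.png

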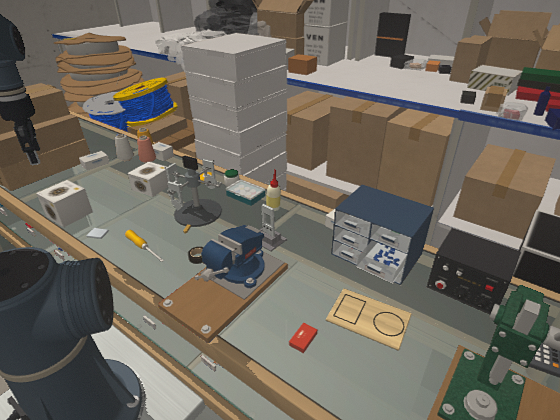

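View pics/top0.png

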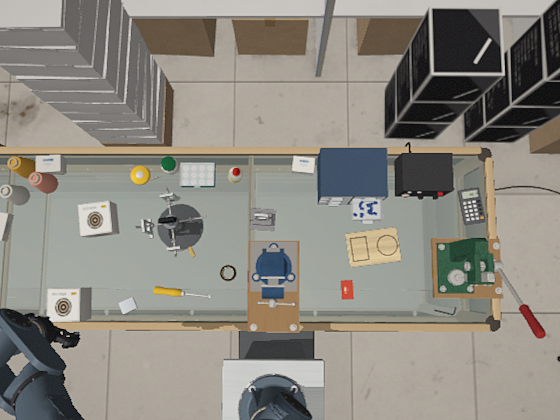

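The scene shows the turret at about (195,195), the gauge in its stand at (270,215), the tape roll at (197,255), the red box at (303,337) and the board at (370,318). In the top view those are (180,225), (263,219), (228,273), (347,290) and (373,247). Next I'll zoom in on the details.

Run:
```python
import cv2,numpy as np
t=cv2.imread('pics/top0.png');s=cv2.imread('pics/scene0.png')
r=lambda im,x,y,w,h,W,H:cv2.resize(im[y:y+h,x:x+w],(W,H),interpolation=cv2.INTER_CUBIC)
a=r(t,130,180,100,75,400,300);b=r(s,160,145,100,75,400,300)
c=r(t,230,195,60,45,400,300);d=r(s,235,160,80,60,400,300)
cv2.imwrite('pics/z1.png',np.vstack([np.hstack([a,b]),np.hstack([c,d])]))
```

```text
(no output)
```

View pics/z1.png

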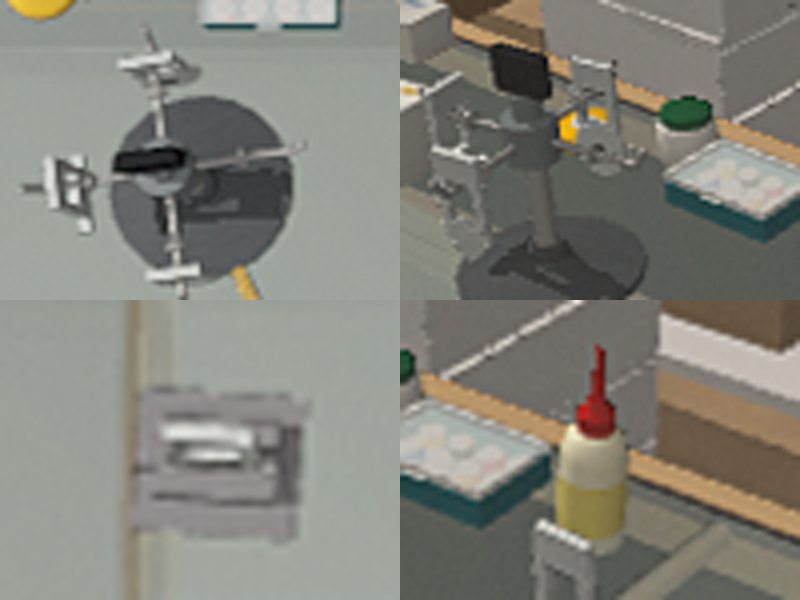

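The crop shows the empty hook pointing right in the top view (tip near (204,217)), with the black knob in line with it. The brass pointer runs lower right from (189,248), so the head must turn clockwise by about 1.2 rad. The gauge stands with its width along image x. Next I'll measure.

Create h.py:
```python
import numpy as np,cv2
def cloud(d):
    h,w=d['range_z'].shape;f=h/2/np.tan(np.radians(float(d['fov_y']))/2)
    u,v=np.meshgrid(np.arange(w),np.arange(h));z=d['range_z'].astype(float)
    return (np.stack([(u-d['cx'])/f*z,(v-d['cy'])/f*z,z],-1)-d['t'])@d['R']   # R^T(c-t)
def ray(d,u,v,Z):
    f=420/2/np.tan(np.radians(float(d['fov_y']))/2)
    r=np.array([(u-d['cx'])/f,(v-d['cy'])/f,1])@d['R'];o=-d['t']@d['R']
    return o+r*(Z-o[2])/r[2]
def axis(P):
    c=P.mean(0);w,V=np.linalg.eigh(np.cov((P-c).T));return V[:,-1],np.sqrt(w)
def rect(P):
    r=cv2.minAreaRect((P*1000).astype(np.float32));return np.round(np.array(r[0])/1000,4),np.round(r[1],1),round(r[2],1)
```

Run:
```python
from h import *
T=np.load('top0.npz');S=np.load('scene0.npz')
for n,d in(('top',T),('scene',S)):
    P=cloud(d);im=d['pixels'];hsv=cv2.cvtColor(im,cv2.COLOR_RGB2HSV);H,Sa,V=[hsv[...,i].astype(int) for i in range(3)]
    X,Y,Z=[P[...,i] for i in range(3)]
    box=lambda x0,x1,y0,y1:(X>x0)&(X<x1)&(Y>y0)&(Y<y1)
    def rep(name,m):
        Q=P[m]; 
        if len(Q)<4: print(n,name,len(Q));return
        print(n,name,len(Q),'med',np.round(np.median(Q,0),4),'z',np.round(np.percentile(Q[:,2],[2,50,98]),4),'rect',*rect(Q[:,:2]))
    work=box(.2,.95,-.7,.7)
    rep('redbox',work&((H<8)|(H>172))&(Sa>150)&(V>90)&(Z<.03)&box(.3,.7,-.5,-.1))
    c=P[225,180] if n=='top' else P[195,195]
    print(n,'c',c)
    tz=box(.45,.85,.15,.55)
    rep('knob',tz&(Z>.188)&(Z<.205))
    rep('pointer',tz&(H>10)&(H<28)&(Sa>110)&(Z<.03)&box(.5,.7,.15,.40))
    rep('disc',tz&(V<110)&(Sa<90)&(Z>.003)&(Z<.03))
    rep('hookreg',box(.45,.85,.1,.30)&(Z>.1)&(Z<.16)&(Sa<80))
    rep('gauge',box(.55,.8,-.02,.14)&(Z>.105)&(Z<.125)&(Sa<60))
    rep('standtop',box(.55,.8,-.02,.14)&(Z>.022)&(Z<.034))
    rep('roll',box(.4,.7,.05,.25)&(V<70)&(Z>.01)&(Z<.025)&(Y>.1))
    rep('board',box(.4,.8,-.5,-.15)&(H>10)&(H<30)&(Sa>60)&(Z>.001)&(Z<.012))
    rep('screw',box(.35,.6,.1,.45)&(H>18)&(H<32)&(Sa>150)&(Z<.04))
```

```text
top redbox 174 med [ 0.3667 -0.2355  0.0143] z [0.0061 0.0143 0.0209] rect [ 0.3689 -0.2346] [56.6 33.4] 3.3
top c [0.56817711 0.29378882 0.04917438]
top knob 84 med [0.5675 0.3009 0.1959] z [0.1888 0.1959 0.2013] rect [0.5684 0.3019] [15.  49.6] 8.5
top pointer 2
top disc 1375 med [0.5697 0.293  0.0108] z [0.0034 0.0108 0.0274] rect [0.6541 0.3496] [312.  397.8] 0.1
top hookreg 258 med [0.5564 0.2861 0.1321] z [0.1094 0.1321 0.1552] rect [0.6276 0.242 ] [123.6 321.6] 56.5
top gauge 37 med [0.592  0.0351 0.115 ] z [0.111 0.115 0.121] rect [0.592  0.0353] [ 6.5 36.5] 0.2
top standtop 143 med [0.5868 0.0357 0.0278] z [0.023  0.0278 0.0334] rect [0.6368 0.076 ] [189.7  64.1] 43.4
top roll 61 med [0.4406 0.1616 0.0165] z [0.0108 0.0165 0.0244] rect [0.5459 0.2012] [315.4  91.1] 15.4
top board 1532 med [ 0.5038 -0.3195  0.0061] z [0.0015 0.0061 0.0114] rect [ 0.5049 -0.3214] [109.1 164.4] 7.7
top screw 171 med [0.3612 0.3349 0.0232] z [0.0125 0.0232 0.031 ] rect [0.4085 0.2966] [ 73.7 179.8] 50.2
scene redbox 433 med [ 0.3652 -0.2369  0.013 ] z [0.0057 0.013  0.016 ] rect [ 0.5098 -0.3096
[... 334 characters left out ...]
0.0286] rect [0.6527 0.366 ] [309.6 304.2] 77.1
scene hookreg 389 med [0.5569 0.287  0.1296] z [0.1049 0.1296 0.1543] rect [0.5619 0.2914] [123.7 152.3] 52.5
scene gauge 56 med [0.5918 0.0351 0.1129] z [0.1062 0.1129 0.1164] rect [0.5946 0.037 ] [40.6 11.1] 85.1
scene standtop 169 med [0.5918 0.0304 0.027 ] z [0.0222 0.027  0.0335] rect [0.6468 0.0707] [192.4  57.1] 37.9
scene roll 57 med [0.4096 0.1488 0.0164] z [0.0103 0.0164 0.019 ] rect [0.5411 0.2072] [316.3  62.6] 22.0
scene board 2797 med [ 0.5015 -0.3256  0.0051] z [0.0026 0.0051 0.0076] rect [ 0.5066 -0.3197] [114.4 165.1] 7.7
scene screw 161 med [0.3595 0.3331 0.0214] z [0.0051 0.0214 0.0249] rect [0.4094 0.2969] [ 73.9 182. ] 52.8
```

The heights and sizes agree with the spec. Next I'll refine the pointer, hook, stand, roll and board outlines.

Run:
```python
from h import *
T=np.load('top0.npz');S=np.load('scene0.npz');A=np.array([.5685,.3023])
for n,d in(('top',T),('scene',S)):
    P=cloud(d);hsv=cv2.cvtColor(d['pixels'],cv2.COLOR_RGB2HSV);H,Sa,V=[hsv[...,i].astype(int) for i in range(3)]
    X,Y,Z=[P[...,i] for i in range(3)];rr=np.hypot(X-A[0],Y-A[1])
    m=(rr>.06)&(rr<.125)&(Z<.03)&(H>8)&(H<32)&(Sa>70)
    Q=P[m][:,:2];k=Q.mean(0)-A;print(n,'ptr',m.sum(),Q.mean(0),'ang',np.degrees(np.arctan2(k[1],k[0])),'r',rr[m].min(),rr[m].max())
    m=(rr>.055)&(rr<.112)&(Z>.115)&(Z<.15)&(Y<A[1])&(abs(X-A[0])<.035)
    Q=P[m][:,:2]
    if len(Q)>3:
        k=Q.mean(0)-A;print(n,'hook',m.sum(),'ang',np.degrees(np.arctan2(k[1],k[0])))
    # knob direction
    m=(rr<.04)&(Z>.185)&(Z<.205)&(V<70);v,_=axis(P[m][:,:2]);print(n,'knob',P[m].mean(0),np.degrees(np.arctan2(v[1],v[0])))
    m=(X>.5)&(X<.68)&(Y>-.03)&(Y<.1)&(Z>.022)&(Z<.033);L,lab,st,ce=cv2.connectedComponentsWithStats(m.astype(np.uint8));i=1+st[1:,4].argmax();print(n,'stand',st[i,4],rect(P[lab==i][:,:2]))
    m=(X>.5)&(X<.68)&(Y>-.03)&(Y<.1)&(Z>.08)&(Z<.125)&(Sa<60);v,_=axis(P[m][:,:2]);print(n,'gaugepts',m.sum(),rect(P[m][:,:2]),np.degrees(np.arctan2(v[1],v[0])))
    m=(X>.38)&(X<.48)&(Y>.08)&(Y<.2)&(V<90)&(Z>.003)&(Z<.025);L,lab,st,ce=cv2.connectedComponentsWithStats(m.astype(np.uint8));print(n,'rollcomp',st[1:].tolist())
    # board figures
    m=(X>.44)&(X<.57)&(Y>-.42)&(Y<-.22)&(V<110)&(Z<.015)
    L,lab,st,ce=cv2.connectedComponentsWithStats(m.astype(np.uint8),connectivity=8)
    for i in range(1,L):
        if st[i,4]>25:
            ys,xs=np.where(lab==i);W=np.array([ray(d,a,b,.006) for a,b in zip(xs,ys)]);print(n,'fig',st[i].tolist(),rect(W[:,:2]))
    m=((H<8)|(H>172))&(Sa>150)&(V>90)&(Z<.03)&(X>.3)&(X<.45)&(Y<-.15)&(Y>-.32)
    ys,xs=np.where(m);W=np.array([ray(d,a,b,.014) for a,b in zip(xs,ys)]);print(n,'box',rect(W[:,:2]))
t=cv2.imread('pics/top0.png');s=cv2.imread('pics/scene0.png')
r=lambda im,x,y,w,h,W,H:cv2.resize(im[y:y+h,x:x+w],(W,H),interpolation=cv2.INTER_CUBIC)
cv2.imwrite('pics/z2.png',np.hstack([r(t,208,258,40,30,400,300),r(s,175,235,60,45,400,300)]))
```

```text
top ptr 39 [0.48813755 0.26497875] ang -155.08929804178592 r 0.07221383178806984 0.10610693434180021
top hook 41 ang -81.35581645501136
top knob [0.56760511 0.29984503 0.1956782 ] 96.2903773161141
top stand 166 (array([0.5107, 0.0241]), array([ 19.8, 105.4]), 0.3)
top gaugepts 48 (array([0.5915, 0.034 ]), array([ 7.6, 39.1]), 0.2) 88.18067915277851
top rollcomp [[220, 265, 16, 16, 65]]
top box (array([ 0.3691, -0.2345]), array([56.5, 34. ]), 3.2)
scene ptr 41 [0.48935256 0.26539442] ang -155.00087990699572 r 0.06844850562414431 0.10841751376670423
scene hook 41 ang -80.87573385763098
scene knob [0.56691196 0.30092391 0.19201444] 102.09949001604906
scene stand 128 (array([0.5915, 0.0357]), array([39.1, 59.8]), 1.7)
scene gaugepts 130 (array([0.5941, 0.0366]), array([41.5, 11.8]), 83.9) 86.97275565163812
scene rollcomp [[188, 247, 15, 16, 100], [192, 252, 2, 3, 4]]
scene fig [336, 294, 30, 17, 39] (array([ 0.5189, -0.2584]), array([36.4, 76.1]), 57.4)
scene fig [350, 304, 15, 20, 28] (array([ 0.4984, -0.3008]), array([10.1, 65.9]), 89.3)
scene fig [374, 312, 30, 24, 70] (array([ 0.5155, -0.3675]), array([65. , 58.6]), 44.5)
scene box (array([ 0.3659, -0.2366]), array([64.8, 37.8]), 3.6)
```

View pics/z2.png

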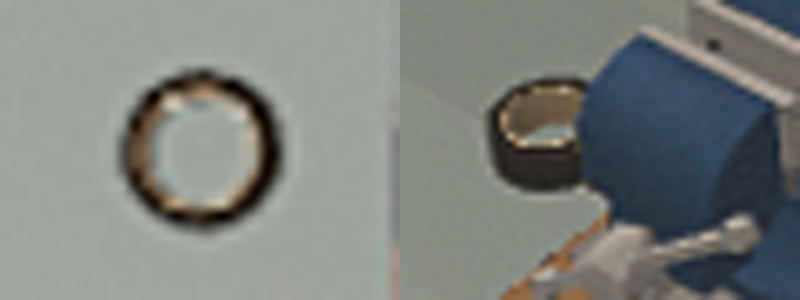

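The roll's centre in the top picture is (227.7,272.5), and it looks clear of the vise. Hook is at -81.2° and pointer at -155.2°, so the turn is 1.29 rad, within the stated 0.6–1.4. Next, a helper that works out how far to go.

Create go.py:
```python
import sys,numpy as np
from scipy.spatial.transform import Rotation as Ro
from station import manip
s=manip.sense();R=Ro.from_quat(s['tool_rot']).as_matrix()
x,y,z,yaw=map(float,sys.argv[1:5]);yaw=np.radians(yaw)
now=np.arctan2(R[1,1],R[0,1]);d=R.T@(np.array([x,y,z])-s['tcp_pos'])
print('shift',np.round(d,4),'turn',round(float((now-yaw+np.pi)%(2*np.pi)-np.pi),3),'tcp',np.round(s['tcp_pos'],4),'yaw',round(float(np.degrees(now)),2),'q6',round(float(s['q'][5]),2),'t',s['t'])
```

```bash
python3 go.py .568 .3015 .250 8.7
```

Run:
```python
from h import *
T=np.load('top0.npz');S=np.load('scene0.npz')
print('roll',ray(T,227.7,272.5,.012))
# dark line pixels on the board, local contrast
for n,d in(('top',T),('scene',S)):
    P=cloud(d);g=cv2.cvtColor(d['pixels'],cv2.COLOR_RGB2GRAY);X,Y,Z=[P[...,i] for i in range(3)]
    c=np.array([.505,-.321]);a=np.radians(7.7);ex=np.array([np.cos(a),np.sin(a)]);ey=np.array([-ex[1],ex[0]])
    u=(P[...,:2]-c)@ex;v=(P[...,:2]-c)@ey
    m=(abs(u)<.049)&(abs(v)<.076)&(g<np.median(g[(abs(u)<.049)&(abs(v)<.076)])-35)
    L,lab,st,ce=cv2.connectedComponentsWithStats(cv2.dilate(m.astype(np.uint8),np.ones((3,3))))
    for i in range(1,L):
        k=(lab==i)&m
        if k.sum()>15:
            ys,xs=np.where(k);W=np.array([ray(d,p,q,.006) for p,q in zip(xs,ys)])[:,:2];q=np.c_[(W-c)@ex,(W-c)@ey];mid=(q.min(0)+q.max(0))/2
            print(n,k.sum(),'ext',np.round(np.ptp(q,0),4),'local',np.round(mid,4),'world',np.round(c+mid[0]*ex+mid[1]*ey,4))
```

```text
shift [-0.3806 -0.1059  0.0025] turn 0.969 tcp [0.2713 0.5623 0.2524] yaw 64.23 q6 -0.18 t 0.1
roll [0.42013638 0.14459628 0.012     ]
top 91 ext [0.0776 0.0551] local [-0.0003  0.0442] world [ 0.4987 -0.2773]
top 66 ext [0.0662 0.0631] local [-0.0002 -0.0446] world [ 0.5107 -0.3652]
scene 134 ext [0.0781 0.0535] local [0.0018 0.0456] world [ 0.5007 -0.2756]
scene 122 ext [0.0675 0.0656] local [ 0.0021 -0.0432] world [ 0.5129 -0.3635]
```

creep_tool(deltas={"rows":[[-0.04, -0.01, 0, 0.1, 1], [-0.08, -0.02, 0, 0.2, 1], [-0.12, -0.035, 0, 0.3, 1], [-0.16, -0.045, 0, 0.4, 1], [-0.20, -0.055, 0, 0.5, 1], [-0.24, -0.065, 0, 0.62, 1], [-0.28, -0.08, 0, 0.74, 1], [-0.32, -0.09, 0, 0.86, 1], [-0.36, -0.1, 0, 0.969, 1], [-0.3806, -0.1059, 0.0025, 0.969, 1], [-0.3806, -0.1059, 0.0025, 0.969, 1], [-0.3806, -0.1059, 0.0025, 0.969, 1]]}, grip_force=40)

```text
t: 1.3
tcp_pos: [0.5674, 0.3021, 0.25]
tool_rot: [0.651, 0.759, -0.001, -0.001]
force: [-0.8, -0.2, -0.2]
finger_gap: 1.001
gripper_force: 0.0
```

```bash
python3 go.py .568 .3015 .187 8.7
```

```text
shift [-0.0007  0.0006  0.063 ] turn 0.001 tcp [0.5674 0.3021 0.25  ] yaw 8.76 q6 0.16 t 1.3
```

creep_tool(deltas={"rows":[[-0.0007, 0.0006, 0.03, 0, 0.6], [-0.0007, 0.0006, 0.055, 0, 0.5], [-0.0007, 0.0006, 0.063, 0, 0.4], [-0.0007, 0.0006, 0.063, 0, 0], [-0.0007, 0.0006, 0.063, 0, 0], [-0.0007, 0.0006, 0.063, 0, 0], [-0.0007, 0.0006, 0.063, 0, 0], [-0.0007, 0.0006, 0.063, 0, 0], [-0.0007, 0.0006, 0.063, 0, 0]]}, grip_force=40)

```text
t: 2.2
tcp_pos: [0.5711, 0.3029, 0.1888]
tool_rot: [0.651, 0.759, 0.003, 0.001]
force: [4.7, 3.6, -7.0]
finger_gap: 0.156
gripper_force: 44.1
```

```bash
python3 go.py .568 .3015 .187 -65.2
```

```text
shift [-0.0009 -0.0032  0.0018] turn 1.291 tcp [0.5711 0.3029 0.1888] yaw 8.77 q6 0.16 t 2.2
```

The pads settled 3 mm further +x, so I'll recentre on the knob while turning. Turn is 1.29 rad.

creep_tool(deltas={"rows":[[0.001, 0.0035, 0, 0, 0], [0.001, 0.0035, 0, 0.1, 0], [0.001, 0.0035, 0, 0.2, 0], [0.001, 0.0035, 0, 0.3, 0], [0.001, 0.0035, 0, 0.4, 0], [0.001, 0.0035, 0, 0.5, 0], [0.001, 0.0035, 0, 0.6, 0], [0.001, 0.0035, 0, 0.7, 0], [0.001, 0.0035, 0, 0.8, 0], [0.001, 0.0035, 0, 0.9, 0], [0.001, 0.0035, 0, 1, 0], [0.001, 0.0035, 0, 1.1, 0], [0.001, 0.0035, 0, 1.2, 0], [0.001, 0.0035, 0, 1.27, 0], [0.001, 0.0035, 0, 1.29, 0], [0.001, 0.0035, 0, 1.29, 0], [0.001, 0.0035, 0, 1.29, 0], [0.001, 0.0035, 0, 1.29, 0]]}, grip_force=40)

```text
t: 4.0
tcp_pos: [0.569, 0.304, 0.1887]
tool_rot: [0.977, 0.215, -0.003, -0.001]
force: [-7.1, 1.8, 1.1]
finger_gap: 0.155
gripper_force: 45.3
```

```bash
python3 go.py .572 .3025 .187 -65.2
```

```text
shift [0.0021 0.0026 0.0017] turn 0.001 tcp [0.569  0.304  0.1887] yaw -65.15 q6 1.45 t 4.0
```

creep_tool(deltas={"rows":[[0, 0, 0, 0, 0.5], [0, 0, 0, 0, 0.5], [0, 0, 0, 0, 0.5], [0, 0, -0.02, 0, 0.5], [0, 0, -0.05, 0, 0.5], [0, 0, -0.08, 0, 0.5], [0.04, -0.02, -0.08, 0, 0.5], [0.08, -0.06, -0.08, 0, 0.5], [0.12, -0.1, -0.08, 0, 0.5], [0.12, -0.14, -0.08, 0, 0.5]]})

```text
t: 5.0
tcp_pos: [0.6268, 0.4804, 0.2679]
tool_rot: [0.977, 0.213, 0.002, -0.0]
force: [0.7, -0.7, -0.2]
finger_gap: 0.505
gripper_force: 0.0
```

Run:
```python
from station import manip
from h import *
A=np.array([.5705,.3045])
for n in('top','scene'):
    d=manip.snapshot(n);np.savez(n+'1.npz',**d);P=cloud(d);cv2.imwrite(f'pics/{n}1.png',d['pixels'][:,:,::-1])
    hsv=cv2.cvtColor(d['pixels'],cv2.COLOR_RGB2HSV);H,Sa,V=[hsv[...,i].astype(int) for i in range(3)]
    X,Y,Z=[P[...,i] for i in range(3)];rr=np.hypot(X-A[0],Y-A[1])
    m=(rr<.04)&(Z>.185)&(Z<.205)&(V<70);print(n,'knob',m.sum(),rect(P[m][:,:2]) if m.sum()>3 else '')
    an=np.degrees(np.arctan2(Y-A[1],X-A[0]))
    for r0,r1 in((.06,.075),(.085,.098),(.098,.112)):
        m=(rr>r0)&(rr<r1)&(Z>.115)&(Z<.15)&(an>-175)&(an<-130);print(n,'hook',r0,m.sum(),np.median(P[m],0),np.median(an[m]) if m.any() else '')
s=manip.sense();print(s['tcp_pos'])
t=cv2.imread('pics/top1.png');s=cv2.imread('pics/scene1.png')
r=lambda im,x,y,w,h,W,H:cv2.resize(im[y:y+h,x:x+w],(W,H),interpolation=cv2.INTER_CUBIC)
cv2.imwrite('pics/z3.png',np.hstack([r(t,130,180,100,75,400,300),r(s,160,145,100,75,400,300)]))
```

```text
top knob 86 (array([0.5676, 0.3012]), array([47.4, 13.1]), 25.0)
top hook 0.06 16 [0.51167509 0.27547933 0.12722313] -154.1077320839467
top hook 0.085 8 [0.48904763 0.26519613 0.12921816] -153.9276896137626
top hook 0.098 7 [0.47845831 0.25912686 0.13445785] -154.18507136661609
scene knob 56 (array([0.5693, 0.3024]), array([46.6, 11.8]), 24.9)
scene hook 0.06 16 [0.51201792 0.27521301 0.12587052] -154.6278815133966
scene hook 0.085 5 [0.48668548 0.26438308 0.12469064] -154.4223946166057
scene hook 0.098 10 [0.47660894 0.26172928 0.13427836] -154.5148566145138
[0.62038934 0.48694058 0.26715001]
```

View pics/z3.png

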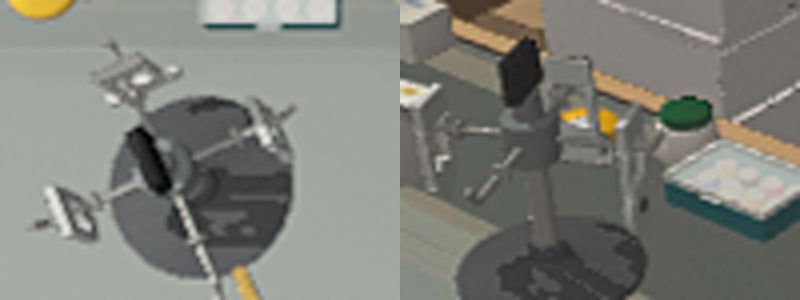

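The hook now lies over the brass pointer: knob at 25° (i.e. -155°), hook tip at about (184,255) in the top view. Next is the gauge.

```bash
python3 go.py .593 .036 .26 -90
```

```text
shift [-0.2166  0.3965  0.0054] turn 0.439 tcp [0.6204 0.4869 0.2672] yaw -64.83 q6 1.65 t 5.1
```

creep_tool(deltas={"rows":[[-0.02, 0.04, 0, 0.05, 0.9], [-0.045, 0.08, 0, 0.1, 0.9], [-0.065, 0.12, 0, 0.15, 0.9], [-0.085, 0.16, 0, 0.2, 0.9], [-0.11, 0.2, 0, 0.25, 0.9], [-0.13, 0.24, 0, 0.3, 0.9], [-0.155, 0.28, 0, 0.35, 0.9], [-0.175, 0.32, 0, 0.4, 0.9], [-0.2, 0.36, 0, 0.439, 0.9], [-0.2166, 0.3965, 0.0054, 0.439, 0.9], [-0.2166, 0.3965, 0.0054, 0.439, 0.9], [-0.2166, 0.3965, 0.0054, 0.439, 0.9], [-0.2166, 0.3965, 0.0054, 0.439, 0.9]]})

```text
t: 6.4
tcp_pos: [0.5924, 0.03, 0.2628]
tool_rot: [1.0, -0.003, 0.0, -0.0]
force: [-0.4, 0.0, 1.4]
finger_gap: 0.901
gripper_force: 0.0
```

```bash
python3 go.py .593 .036 .111 -90
```

```text
shift [ 0.0005 -0.0059  0.1518] turn -0.006 tcp [0.5924 0.03   0.2628] yaw -90.33 q6 1.44 t 6.4
```

creep_tool(deltas={"rows":[[0.0005, -0.0059, 0.03, -0.006, 0.9], [0.0005, -0.0059, 0.07, -0.006, 0.9], [0.0005, -0.0059, 0.11, -0.006, 0.9], [0.0005, -0.0059, 0.14, -0.006, 0.9], [0.0005, -0.0059, 0.152, -0.006, 0.9], [0.0005, -0.0059, 0.152, -0.006, 0], [0.0005, -0.0059, 0.152, -0.006, 0], [0.0005, -0.0059, 0.152, -0.006, 0], [0.0005, -0.0059, 0.152, -0.006, 0], [0.0005, -0.0059, 0.152, -0.006, 0], [0.0005, -0.0059, 0.152, -0.006, 0]]}, grip_force=40)

```text
t: 7.5
tcp_pos: [0.5943, 0.0353, 0.1123]
tool_rot: [1.0, -0.0, 0.002, -0.0]
force: [-0.7, 1.4, 7.1]
finger_gap: 0.457
gripper_force: 40.8
```

```bash
python3 go.py .593 .036 .25 -90
```

```text
shift [-0.0007 -0.0007 -0.1377] turn -0.001 tcp [0.5943 0.0353 0.1123] yaw -90.03 q6 1.44 t 7.5
```

Gap of 39 mm fits the 40 mm width. Lifting straight up.

creep_tool(deltas={"rows":[[0, 0, -0.02, 0, 0], [0, 0, -0.05, 0, 0], [0, 0, -0.085, 0, 0], [0, 0, -0.12, 0, 0], [0, 0, -0.12, 0, 0], [0, 0, -0.12, 0, 0]]})

```text
t: 8.1
tcp_pos: [0.5929, 0.0351, 0.2313]
tool_rot: [1.0, -0.0, 0.001, 0.0]
force: [-0.3, -0.2, -1.1]
finger_gap: 0.457
gripper_force: 40.6
```

```bash
python3 go.py .4475 .2468 .225 -65.1
```

```text
shift [-0.1455 -0.2117  0.006 ] turn -0.435 tcp [0.5929 0.0351 0.2313] yaw -90.02 q6 1.44 t 8.1
```

creep_tool(deltas={"rows":[[-0.02, -0.03, 0, -0.06, 0], [-0.04, -0.06, 0, -0.12, 0], [-0.06, -0.09, 0, -0.18, 0], [-0.085, -0.12, 0, -0.25, 0], [-0.105, -0.15, 0, -0.31, 0], [-0.125, -0.18, 0, -0.37, 0], [-0.14, -0.2, 0.003, -0.435, 0], [-0.1455, -0.2117, 0.006, -0.435, 0], [-0.1455, -0.2117, 0.006, -0.435, 0], [-0.1455, -0.2117, 0.006, -0.435, 0], [-0.1455, -0.2117, 0.006, -0.435, 0]]})

```text
t: 9.2
tcp_pos: [0.4484, 0.2461, 0.2242]
tool_rot: [0.977, 0.215, 0.0, 0.0]
force: [0.5, 0.3, -0.2]
finger_gap: 0.457
gripper_force: 40.6
```

```bash
python3 go.py .4475 .2468 .1695 -65.1
```

Run:
```python
from station import manip
from h import *
for n in('top','scene'):
    d=manip.snapshot(n);P=cloud(d);cv2.imwrite(f'pics/{n}2.png',d['pixels'][:,:,::-1]);np.savez(n+'2.npz',**d)
s=cv2.imread('pics/scene2.png');t=cv2.imread('pics/top2.png')
r=lambda im,x,y,w,h,W,H:cv2.resize(im[y:y+h,x:x+w],(W,H),interpolation=cv2.INTER_CUBIC)
cv2.imwrite('pics/z4.png',np.hstack([r(t,130,180,100,75,400,300),r(s,130,130,140,105,400,300)]))
```

```text
shift [-0.0005 -0.001   0.0547] turn -0.002 tcp [0.4484 0.2461 0.2242] yaw -65.2 q6 1.42 t 9.2
```

View pics/z4.png

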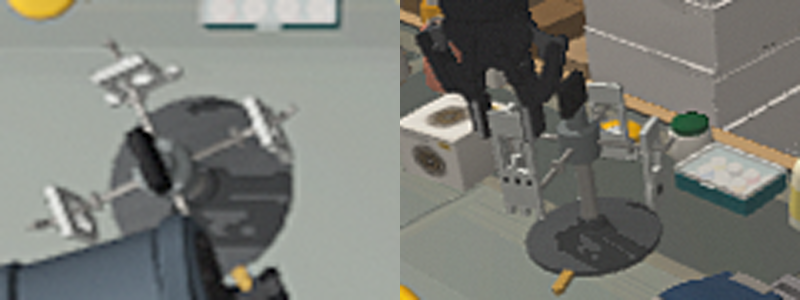

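The gauge is held upright in front of the empty hook, which is about (560,160) in the right half of the crop. I'll lower it to 149 mm eye height and slide it inward.

creep_tool(deltas={"rows":[[-0.0005, -0.001, 0.025, 0, 0], [-0.0005, -0.001, 0.05, 0, 0], [-0.0005, -0.001, 0.0547, 0, 0], [-0.0005, -0.001, 0.0547, 0, 0], [-0.0005, -0.001, 0.0547, 0, 0]]})

```text
t: 9.8
tcp_pos: [0.4475, 0.2476, 0.1705]
tool_rot: [0.977, 0.215, 0.001, -0.0]
force: [-0.4, -0.3, -0.2]
finger_gap: 0.455
gripper_force: 40.6
```

```bash
python3 go.py .4975 .2699 .1695 -65.1
```

```text
shift [0.0547 0.0008 0.0011] turn -0.0 tcp [0.4475 0.2476 0.1705] yaw -65.13 q6 1.42 t 9.8
```

creep_tool(deltas={"rows":[[0.01, 0, 0, 0, 0], [0.02, 0, 0, 0, 0], [0.03, 0, 0, 0, 0], [0.04, 0, 0, 0, 0], [0.05, 0, 0, 0, 0], [0.055, 0, 0, 0, 0], [0.055, 0, 0, 0, 0], [0.055, 0, 0, 0, 0]]})

```text
t: 10.6
tcp_pos: [0.496, 0.2708, 0.1694]
tool_rot: [0.976, 0.216, -0.001, 0.0]
force: [-0.1, 0.1, -0.9]
finger_gap: 0.456
gripper_force: 40.6
```

```bash
python3 go.py .4975 .2699 .1487 -65.1
```

```text
shift [0.0011 0.0014 0.0207] turn 0.0 tcp [0.496  0.2708 0.1694] yaw -65.08 q6 1.44 t 10.6
```

No contact force on the way in. Lowering onto the bar.

creep_tool(deltas={"rows":[[0.001, 0.001, 0.008, 0, 0], [0.001, 0.001, 0.015, 0, 0], [0.001, 0.001, 0.02, 0, 0], [0.001, 0.001, 0.022, 0, 0], [0.001, 0.001, 0.022, 0, 0], [0.001, 0.001, 0.022, 0, 0]]})

```text
t: 11.2
tcp_pos: [0.4972, 0.2701, 0.148]
tool_rot: [0.976, 0.216, -0.001, 0.0]
force: [-2.4, -1.6, 4.0]
finger_gap: 0.457
gripper_force: 41.2
```

```bash
python3 go.py .4975 .2699 .1487 -65.1
```

```text
shift [ 0.0002  0.0004 -0.0007] turn 0.0 tcp [0.4972 0.2701 0.148 ] yaw -65.08 q6 1.44 t 11.2
```

Contact at the expected height. Releasing and rising.

creep_tool(deltas={"rows":[[0.001, 0, 0, 0, 0.5], [0.001, 0, 0, 0, 0.55], [0.001, 0, 0, 0, 0.65], [0.001, 0, 0, 0, 0.7], [0.001, 0, 0, 0, 0.7], [0.001, 0, 0, 0, 0.7], [0.001, 0, -0.02, 0, 0.7], [0.001, 0, -0.05, 0, 0.7], [0.001, 0, -0.08, 0, 0.7], [0.001, 0, -0.11, 0, 0.7], [0.001, 0.05, -0.11, 0, 0.7], [0.001, 0.1, -0.11, 0, 0.7], [0.001, 0.15, -0.11, 0, 0.7], [0.001, 0.2, -0.11, 0, 0.7], [0.001, 0.2, -0.11, 0, 0.7], [0.001, 0.2, -0.11, 0, 0.7]]})

```text
t: 12.8
tcp_pos: [0.5831, 0.0882, 0.2574]
tool_rot: [0.977, 0.214, -0.0, -0.0]
force: [0.1, 0.4, 0.2]
finger_gap: 0.698
gripper_force: 0.0
```

Run:
```python
from station import manip
from h import *
A=np.array([.5695,.303]);a=np.radians(-155.1);ex=np.array([np.cos(a),np.sin(a)]);ey=np.array([-ex[1],ex[0]])
for n in('top','scene'):
    d=manip.snapshot(n);P=cloud(d);cv2.imwrite(f'pics/{n}3.png',d['pixels'][:,:,::-1]);np.savez(n+'3.npz',**d)
    r=(P[...,:2]-A)@ex;c=(P[...,:2]-A)@ey;m=(r>.06)&(r<.1)&(abs(c)<.03)&(P[...,2]>.135)&(P[...,2]<.165)
    print(n,m.sum(),'r',np.percentile(r[m],[5,50,95]),'c',np.percentile(c[m],[5,50,95]),'z',np.percentile(P[...,2][m],[50,98]))
    V=d['pixels'].max(-1);m=(np.hypot(*np.moveaxis(P[...,:2]-A,-1,0))<.04)&(P[...,2]>.185)&(P[...,2]<.205)&(V<70);print('knob',rect(P[m][:,:2]))
s=cv2.imread('pics/scene3.png');t=cv2.imread('pics/top3.png')
r=lambda im,x,y,w,h,W,H:cv2.resize(im[y:y+h,x:x+w],(W,H),interpolation=cv2.INTER_CUBIC)
cv2.imwrite('pics/z5.png',np.hstack([r(t,130,180,100,75,400,300),r(s,160,145,100,75,400,300)]))
```

```bash
python3 go.py .420 .1446 .2 0
```

```text
top 47 r [0.07826152 0.08255309 0.08641428] c [-0.01573518  0.0011543   0.01758014] z [0.15023488 0.15666993]
knob (array([0.567, 0.301]), array([46.5, 13.8]), 25.1)
scene 79 r [0.07745618 0.08191075 0.08525421] c [-0.0180932   0.0005445   0.01766849] z [0.14483414 0.15169678]
knob (array([0.5686, 0.3029]), array([48.4, 13.4]), 23.0)
shift [-0.124  -0.1177  0.0577] turn -1.136 tcp [0.5821 0.0901 0.2574] yaw -65.07 q6 1.1 t 12.9
```

View pics/z5.png

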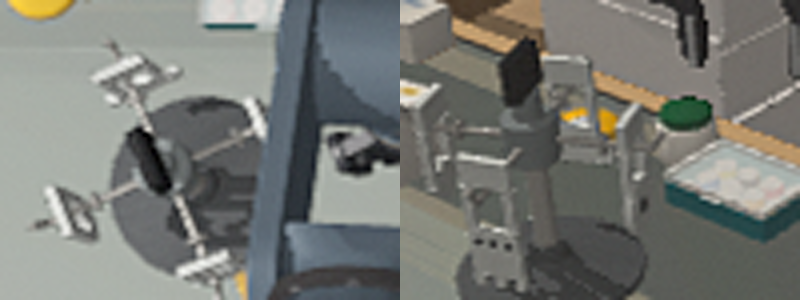

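The gauge hangs squarely on the hook at r≈82 mm, centred to 1 mm, with its top at 152 mm, and the hook is at the pointer. Next the needle box.

```bash
python3 go.py .367 -.2355 .25 -86.7
```

```text
shift [-0.3324  0.2046  0.0075] turn 0.378 tcp [0.5821 0.0901 0.2574] yaw -65.07 q6 1.1 t 12.9
```

creep_tool(deltas={"rows":[[-0.035, 0.02, 0, 0.04, 0.8], [-0.07, 0.04, 0, 0.08, 0.8], [-0.105, 0.06, 0, 0.12, 0.8], [-0.14, 0.085, 0, 0.16, 0.8], [-0.175, 0.105, 0, 0.2, 0.8], [-0.21, 0.13, 0, 0.24, 0.8], [-0.245, 0.15, 0, 0.28, 0.8], [-0.28, 0.17, 0, 0.32, 0.8], [-0.31, 0.19, 0, 0.36, 0.8], [-0.3324, 0.2046, 0.0075, 0.378, 0.8], [-0.3324, 0.2046, 0.0075, 0.378, 0.8], [-0.3324, 0.2046, 0.0075, 0.378, 0.8], [-0.3324, 0.2046, 0.0075, 0.378, 0.8]]})

```text
t: 14.2
tcp_pos: [0.3681, -0.2346, 0.2503]
tool_rot: [1.0, 0.03, 0.0, -0.0]
force: [0.4, -0.2, 0.8]
finger_gap: 0.802
gripper_force: 0.0
```

```bash
python3 go.py .367 -.2355 .025 -86.7
```

```text
shift [-0.0012  0.0009  0.2253] turn 0.002 tcp [ 0.3681 -0.2346  0.2503] yaw -86.61 q6 0.69 t 14.2
```

creep_tool(deltas={"rows":[[-0.001, 0.001, 0.04, 0, 0.8], [-0.001, 0.001, 0.08, 0, 0.8], [-0.001, 0.001, 0.12, 0, 0.8], [-0.001, 0.001, 0.16, 0, 0.8], [-0.001, 0.001, 0.195, 0, 0.8], [-0.001, 0.001, 0.215, 0, 0.8], [-0.001, 0.001, 0.2245, 0, 0.8], [-0.001, 0.001, 0.2245, 0, 0.8], [-0.001, 0.001, 0.2245, 0, 0], [-0.001, 0.001, 0.2245, 0, 0], [-0.001, 0.001, 0.2245, 0, 0], [-0.001, 0.001, 0.2245, 0, 0], [-0.001, 0.001, 0.2245, 0, 0], [-0.001, 0.001, 0.2245, 0, 0]]}, grip_force=35)

```text
t: 15.6
tcp_pos: [0.3673, -0.2376, 0.0271]
tool_rot: [1.0, 0.028, 0.001, 0.001]
force: [0.4, 1.9, 6.9]
finger_gap: 0.408
gripper_force: 35.5
```

```bash
python3 go.py .4995 -.2765 .1 -82.3
```

```text
shift [ 0.1299  0.0465 -0.0726] turn -0.078 tcp [ 0.3673 -0.2376  0.0271] yaw -86.75 q6 0.68 t 15.6
```

creep_tool(deltas={"rows":[[0, 0, -0.02, 0, 0], [0, 0, -0.05, 0, 0], [0, 0, -0.07, 0, 0], [0, 0, -0.07, 0, 0], [0, 0, -0.07, 0, 0]]})

```text
t: 16.1
tcp_pos: [0.3669, -0.2375, 0.0963]
tool_rot: [1.0, 0.028, 0.001, 0.001]
force: [0.3, 0.4, -0.4]
finger_gap: 0.408
gripper_force: 35.4
```

Run:
```python
from station import manip
from h import *
for n in('top','scene'):
    d=manip.snapshot(n);P=cloud(d);cv2.imwrite(f'pics/{n}4.png',d['pixels'][:,:,::-1])
    hsv=cv2.cvtColor(d['pixels'],cv2.COLOR_RGB2HSV);H,Sa,V=[hsv[...,i].astype(int) for i in range(3)]
    X,Y,Z=[P[...,i] for i in range(3)];m=((H<8)|(H>172))&(Sa>150)&(V>70)&(X>.25)&(X<.45)&(Y<-.15)&(Y>-.32)&(Z<.15)
    print(n,m.sum(),np.percentile(Z[m],[2,50,98]),rect(P[m][:,:2]),'x',np.percentile(X[m],[1,99]),'y',np.percentile(Y[m],[1,99]))
s=cv2.imread('pics/scene4.png')
cv2.imwrite('pics/z6.png',cv2.resize(s[260:365,240:380],(560,420),interpolation=cv2.INTER_CUBIC))
```

```bash
python3 go.py .4995 -.2765 .1 -82.3
```

```text
shift [ 0.1305  0.0468 -0.0043] turn -0.078 tcp [ 0.3665 -0.2372  0.0957] yaw -86.75 q6 0.68 t 16.15Traceback (most recent call last):
  File "<stdin>", line 7, in <module>
    return _quantile_unchecked(
        a, q, axis, out, overwrite_input, method, keepdims, weights)
    return _ureduce(a,
                    func=_quantile_ureduce_func,
    ...<5 lines>...
                    overwrite_input=overwrite_input,
                    method=method)
    r = func(a, **kwargs)
    result = _quantile(arr,
                       quantiles=q,
    ...<2 lines>...
                       out=out,
                       weights=wgt)
    slices_having_nans = np.isnan(arr[-1, ...])
                                  ~~~^^^^^^^^^
IndexError: index -1 is out of bounds for axis 0 with size 0
```

Top view is blocked by the arm, so I'll use the scene view.

Run:
```python
from station import manip
from h import *
d=manip.snapshot('scene');P=cloud(d)
hsv=cv2.cvtColor(d['pixels'],cv2.COLOR_RGB2HSV);H,Sa,V=[hsv[...,i].astype(int) for i in range(3)]
X,Y,Z=[P[...,i] for i in range(3)];m=((H<8)|(H>172))&(Sa>150)&(V>50)&(X>.25)&(X<.45)&(Y<-.15)&(Y>-.32)&(Z<.15)
print(m.sum())
if m.sum()>5: print(np.percentile(Z[m],[2,50,98]),rect(P[m][:,:2]),'x',np.percentile(X[m],[1,99]),'y',np.percentile(Y[m],[1,99]))
cv2.imwrite('pics/z6.png',cv2.resize(d['pixels'][260:365,240:380,::-1],(560,420),interpolation=cv2.INTER_CUBIC))
```

```text
332
[0.07252989 0.08165577 0.08464529] (array([ 0.3684, -0.2374]), array([61.1, 36.6]), 5.0) x [0.33833035 0.39394988] y [-0.25646317 -0.21955726]
```

View pics/z6.png

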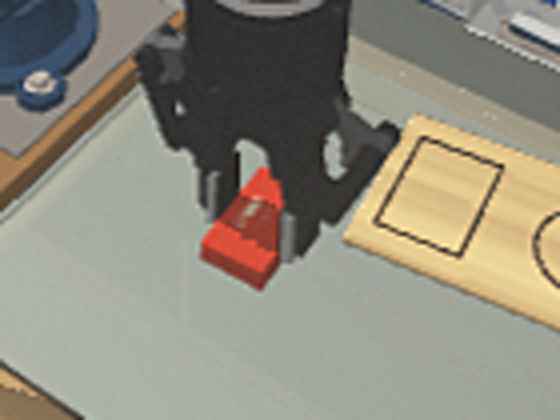

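The box is held level and centred. Moving it to the rectangle.

creep_tool(deltas={"rows":[[0.03, 0.01, 0, -0.03, 0], [0.06, 0.02, 0, -0.06, 0], [0.09, 0.03, 0, -0.078, 0], [0.12, 0.042, 0, -0.078, 0], [0.1295, 0.0468, 0, -0.078, 0], [0.1295, 0.0468, 0, -0.078, 0], [0.1295, 0.0468, 0, -0.078, 0]]})

```text
t: 16.9
tcp_pos: [0.4965, -0.2753, 0.0946]
tool_rot: [0.998, 0.067, -0.002, -0.002]
force: [-0.2, -0.4, -1.4]
finger_gap: 0.403
gripper_force: 35.3
```

```bash
python3 go.py .499 -.2765 .0325 -82.3
```

```text
shift [0.0025 0.0018 0.062 ] turn 0.0 tcp [ 0.4965 -0.2753  0.0946] yaw -82.28 q6 0.73 t 16.9
```

creep_tool(deltas={"rows":[[0.002, 0.001, 0.03, 0, 0], [0.002, 0.001, 0.05, 0, 0], [0.002, 0.001, 0.06, 0, 0], [0.002, 0.001, 0.0625, 0, 0], [0.002, 0.001, 0.0625, 0, 0], [0.002, 0.001, 0.0625, 0, 0]]})

```text
t: 17.5
tcp_pos: [0.5001, -0.2772, 0.0336]
tool_rot: [0.998, 0.067, -0.0, -0.0]
force: [0.1, -0.4, -0.5]
finger_gap: 0.411
gripper_force: 35.7
```

creep_tool(deltas={"rows":[[0, 0, 0, 0, 0.5], [0, 0, 0, 0, 0.6], [0, 0, 0, 0, 0.6], [0, 0, 0, 0, 0.6], [0, 0, -0.03, 0, 0.6], [0, 0, -0.07, 0, 0.6], [0, 0, -0.11, 0, 0.6], [0, 0, -0.15, 0, 0.6], [0, 0, -0.19, 0, 0.7], [0, 0, -0.22, 0, 0.7], [0, 0, -0.22, 0, 0.7]]})

```text
t: 18.6
tcp_pos: [0.5029, -0.279, 0.2583]
tool_rot: [0.998, 0.067, 0.004, 0.004]
force: [0.5, -0.3, -0.4]
finger_gap: 0.7
gripper_force: 0.0
```

```bash
python3 go.py .421 .1455 .25 -145
```

```text
shift [-0.0241 -0.4317  0.0047] turn 1.095 tcp [ 0.5029 -0.279   0.2583] yaw -82.27 q6 0.74 t 18.6
```

```bash
python3 go.py .421 .1455 .25 7.7
```

```text
shift [-0.0241 -0.4317  0.0047] turn -1.57 tcp [ 0.5029 -0.279   0.2583] yaw -82.27 q6 0.74 t 18.6
```

creep_tool(deltas={"rows":[[-0.003, -0.04, 0, -0.14, 0.9], [-0.005, -0.08, 0, -0.28, 0.9], [-0.007, -0.12, 0, -0.42, 0.9], [-0.009, -0.16, 0, -0.56, 0.9], [-0.011, -0.2, 0, -0.7, 0.9], [-0.013, -0.24, 0, -0.84, 0.9], [-0.015, -0.28, 0, -0.98, 0.9], [-0.017, -0.32, 0, -1.12, 0.9], [-0.02, -0.36, 0, -1.26, 0.9], [-0.022, -0.4, 0, -1.4, 0.9], [-0.0241, -0.4317, 0.0047, -1.5, 0.9], [-0.0241, -0.4317, 0.0047, -1.57, 0.9], [-0.0241, -0.4317, 0.0047, -1.57, 0.9], [-0.0241, -0.4317, 0.0047, -1.57, 0.9], [-0.0241, -0.4317, 0.0047, -1.57, 0.9]]})

```text
t: 20.1
tcp_pos: [0.4189, 0.1467, 0.2482]
tool_rot: [0.659, 0.752, -0.0, -0.0]
force: [0.1, -0.2, 0.8]
finger_gap: 0.902
gripper_force: 0.0
```

```bash
python3 go.py .421 .1455 .027 7.7
```

Run:
```python
from station import manip
from h import *
for n in('top','scene'):
    d=manip.snapshot(n);P=cloud(d);cv2.imwrite(f'pics/{n}5.png',d['pixels'][:,:,::-1])
    hsv=cv2.cvtColor(d['pixels'],cv2.COLOR_RGB2HSV);H,Sa,V=[hsv[...,i].astype(int) for i in range(3)]
    X,Y,Z=[P[...,i] for i in range(3)];m=((H<8)|(H>172))&(Sa>150)&(V>70)&(X>.4)&(X<.6)&(Y<-.2)&(Y>-.4)&(Z<.05)
    if m.sum()<9: print(n,m.sum());continue
    ys,xs=np.where(m);W=np.array([ray(d,p,q,.02) for p,q in zip(xs,ys)])
    print(n,m.sum(),'z',np.percentile(Z[m],[2,50,98]),rect(W[:,:2]))
```

```text
shift [-0.0014  0.0021  0.2212] turn -0.003 tcp [0.4189 0.1467 0.2482] yaw 7.56 q6 -0.05 t 20.1
top 190 z [0.01354143 0.02047478 0.02766032] (array([ 0.5019, -0.2782]), array([57.1, 36.6]), 7.1)
scene 353 z [0.00974323 0.0189797  0.02162317] (array([ 0.4976, -0.2786]), array([68.5, 36.2]), 7.7)
```

The box lies at the rectangle within about 2 mm. Picking the roll.

creep_tool(deltas={"rows":[[-0.001, 0.002, 0.04, 0, 0.95], [-0.001, 0.002, 0.08, 0, 0.95], [-0.001, 0.002, 0.12, 0, 0.95], [-0.001, 0.002, 0.16, 0, 0.95], [-0.001, 0.002, 0.195, 0, 0.95], [-0.001, 0.002, 0.215, 0, 0.95], [-0.001, 0.002, 0.2205, 0, 0.95], [-0.001, 0.002, 0.2205, 0, 0.95], [-0.001, 0.002, 0.2205, 0, 0], [-0.001, 0.002, 0.2205, 0, 0], [-0.001, 0.002, 0.2205, 0, 0], [-0.001, 0.002, 0.2205, 0, 0], [-0.001, 0.002, 0.2205, 0, 0], [-0.001, 0.002, 0.2205, 0, 0]]}, grip_force=35)

```text
t: 21.6
tcp_pos: [0.4218, 0.1466, 0.0295]
tool_rot: [0.658, 0.753, 0.001, 0.001]
force: [-0.3, -0.5, 6.5]
finger_gap: 0.573
gripper_force: 35.5
```

creep_tool(deltas={"rows":[[0, 0, -0.03, 0, 0], [0, 0, -0.07, 0, 0], [0, 0, -0.11, 0, 0], [0, 0, -0.15, 0, 0], [0, 0, -0.19, 0, 0], [0, 0, -0.22, 0, 0], [0, 0, -0.22, 0, 0], [0, 0, -0.22, 0, 0]]})

```text
t: 22.4
tcp_pos: [0.4207, 0.1466, 0.2489]
tool_rot: [0.658, 0.753, 0.001, 0.001]
force: [0.6, 0.1, -0.4]
finger_gap: 0.571
gripper_force: 36.9
```

```bash
python3 go.py .5115 -.365 .248 7.7
```

Run:
```python
from station import manip
from h import *
d=manip.snapshot('scene');P=cloud(d);V=d['pixels'].max(-1);X,Y,Z=[P[...,i] for i in range(3)]
cv2.imwrite('pics/z7.png',cv2.resize(d['pixels'][150:290,100:290,::-1],(570,420),interpolation=cv2.INTER_CUBIC))
```

```text
shift [-0.5191  0.0216  0.001 ] turn -0.0 tcp [0.4207 0.1466 0.2489] yaw 7.68 q6 -0.05 t 22.4
```

View pics/z7.png

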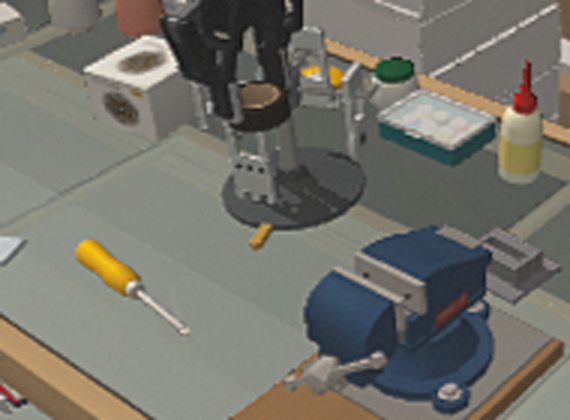

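The roll hangs level in the jaws; the middle of its top ring is at crop (262,97), or scene (187,182). Checking its offset from the TCP.

Run:
```python
from station import manip
from h import *
d=manip.snapshot('scene');P=cloud(d);im=d['pixels'];hsv=cv2.cvtColor(im,cv2.COLOR_RGB2HSV);H,Sa,V=[hsv[...,i].astype(int) for i in range(3)]
print(ray(d,187,182,.2384))
X,Y,Z=[P[...,i] for i in range(3)]
m=(abs(X-.4207)<.04)&(abs(Y-.1466)<.04)&(Z>.205)&(Z<.244)
tan=m&(H>5)&(H<25)&(Sa>40)&(V>70)
print(m.sum(),tan.sum(),'ext x',np.percentile(X[m],[1,99]),'y',np.percentile(Y[m],[1,99]),'tan',X[tan].min(),X[tan].max(),Y[tan].min(),Y[tan].max(),'topz',np.percentile(Z[tan],98))
ys,xs=np.where(m);print(xs.min(),xs.max(),ys.min(),ys.max())
```

```text
[0.42086173 0.13702464 0.2384    ]
328 93 ext x [0.38215615 0.4511939 ] y [0.1194512  0.16586073] tan 0.40260720991389837 0.44043214526410884 0.12691359916984726 0.16586187754840354 topz 0.23636127430402581
171 196 174 194
```

The ring's inner extents centre on (.4215,.1464), i.e. on the TCP. Carrying it over the vise with the tips at 227 mm.

creep_tool(deltas={"rows":[[-0.04, 0.002, 0, 0, 0], [-0.08, 0.003, 0, 0, 0], [-0.12, 0.005, 0, 0, 0], [-0.16, 0.007, 0, 0, 0], [-0.2, 0.008, 0, 0, 0], [-0.24, 0.01, 0, 0, 0], [-0.28, 0.012, 0, 0, 0], [-0.32, 0.013, 0, 0, 0], [-0.36, 0.015, 0, 0, 0], [-0.4, 0.017, 0, 0, 0], [-0.44, 0.018, 0, 0, 0], [-0.48, 0.02, 0, 0, 0], [-0.51, 0.0216, 0, 0, 0], [-0.5191, 0.0216, 0, 0, 0], [-0.5191, 0.0216, 0, 0, 0], [-0.5191, 0.0216, 0, 0, 0]]})

```text
t: 24.1
tcp_pos: [0.5109, -0.3633, 0.2464]
tool_rot: [0.658, 0.753, 0.0, -0.002]
force: [0.5, -0.0, -0.0]
finger_gap: 0.573
gripper_force: 36.9
```

```bash
python3 go.py .5115 -.365 .037 7.7
```

```text
shift [-0.0026  0.0008  0.2094] turn -0.0 tcp [ 0.5109 -0.3633  0.2464] yaw 7.69 q6 -0.93 t 24.1
```

creep_tool(deltas={"rows":[[-0.002, 0.001, 0.04, 0, 0], [-0.002, 0.001, 0.08, 0, 0], [-0.002, 0.001, 0.12, 0, 0], [-0.002, 0.001, 0.16, 0, 0], [-0.002, 0.001, 0.19, 0, 0], [-0.002, 0.001, 0.205, 0, 0], [-0.002, 0.001, 0.2105, 0, 0], [-0.002, 0.001, 0.2105, 0, 0], [-0.002, 0.001, 0.2105, 0, 0], [-0.002, 0.001, 0.2105, 0, 0]]})

```text
t: 25.1
tcp_pos: [0.5139, -0.3677, 0.0394]
tool_rot: [0.658, 0.753, -0.0, 0.002]
force: [0.1, -0.5, -1.0]
finger_gap: 0.572
gripper_force: 36.9
```

creep_tool(deltas={"rows":[[0, 0, 0, 0, 0.65], [0, 0, 0, 0, 0.75], [0, 0, 0, 0, 0.75], [0, 0, 0, 0, 0.75], [0, 0, -0.03, 0, 0.75], [0, 0, -0.07, 0, 0.75], [0, 0, -0.11, 0, 0.75], [0, 0, -0.15, 0, 0.75], [0, 0, -0.19, 0, 0.75], [0, 0, -0.22, 0, 0.75], [0.05, -0.04, -0.22, 0, 0.75], [0.1, -0.08, -0.22, 0, 0.75], [0.15, -0.1, -0.22, 0, 0.75], [0.2, -0.1, -0.22, 0, 0.75], [0.25, -0.1, -0.22, 0, 0.75], [0.3, -0.1, -0.22, 0, 0.75], [0.35, -0.1, -0.22, 0, 0.75], [0.35, -0.1, -0.22, 0, 0.75]]})

```text
t: 26.9
tcp_pos: [0.3649, -0.0303, 0.2575]
tool_rot: [0.658, 0.753, -0.0, -0.001]
force: [0.6, -0.9, 0.0]
finger_gap: 0.754
gripper_force: 0.0
```

Run:
```python
from station import manip
from h import *
c=np.array([.505,-.321]);a=np.radians(7.7)
O=[]
for n in('top','scene'):
    d=manip.snapshot(n);P=cloud(d);cv2.imwrite(f'pics/{n}6.png',d['pixels'][:,:,::-1]);g=cv2.cvtColor(d['pixels'],cv2.COLOR_RGB2GRAY)
    X,Y,Z=[P[...,i] for i in range(3)]
    m=(X>.45)&(X<.57)&(Y<-.32)&(Y>-.42)&(Z>.0205)&(Z<.032);Q=P[m]
    print(n,'roll',m.sum(),'z',np.percentile(Q[:,2],[50,98]),'x',np.percentile(Q[:,0],[2,98]),'y',np.percentile(Q[:,1],[2,98]),cv2.minEnclosingCircle((Q[:,:2]*1000).astype(np.float32)))
    O.append(cv2.resize(d['pixels'][215:285,320:420,::-1] if n=='top' else d['pixels'][280:350,320:420,::-1],(400,280),interpolation=cv2.INTER_CUBIC))
cv2.imwrite('pics/z8.png',np.hstack(O))
```

```text
top roll 103 z [0.02533764 0.03008941] x [0.48686022 0.53446234] y [-0.39406284 -0.34638657] ((511.3240966796875, -369.89013671875), 25.607778549194336)
scene roll 228 z [0.02350374 0.02593718] x [0.48878991 0.53794179] y [-0.3917832  -0.34415297] ((513.5924072265625, -368.2937316894531), 26.463701248168945)
```

View pics/z8.png

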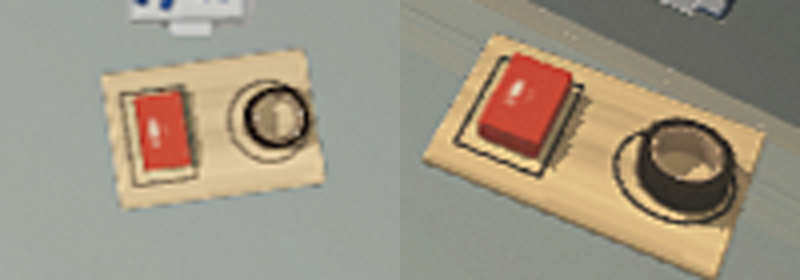

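The box lies in the rectangle (about 3 mm off) and the roll in the circle (about 5 mm off). Both are flat, within the 12 mm tolerance, and the arm is clear, so I'm handing in.

creep_tool(deltas={"rows":[[0, 0, 0, 0, 0.75], [0, 0, 0, 0, 0.75], [0, 0, 0, 0, 0.75]]})

```text
t: 27.3
tcp_pos: [0.3678, -0.0346, 0.2576]
tool_rot: [0.659, 0.752, 0.0, 0.0]
force: [-0.8, -0.4, -0.6]
finger_gap: 0.748
gripper_force: 0.0
```

```bash
python3 -c "
from station import manip
print(manip.sign_off())"
```

```text
the job is handed in; nothing more can be done
None
```

I handed the job in at 27.3 s of the 72 s; sign-off returned no verdict, but by my camera checks the hook is at the pointer with the gauge hung on it, and the needle box (about 3 mm off) and tape roll (about 5 mm off) lie flat in their outlines.

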